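# Clip the heater remote into its tray

## Robot

A 6-joint arm with a two-finger parallel gripper is mounted at the origin on the work surface. World frame = base frame: x ahead of the robot, y to its left, z up, the work surface at z = 0. Lengths are in mm, angles in rad, forces in N, time in s.
With the tool pointing down it reaches from about 350 to 875 mm from the base axis. Payload 4.2 kg.
Tool frame: the origin (TCP) lies midway between the tips of the shut fingers; the grasp point (between the pads) lies 19 mm behind it; z points along the fingers, y is the line along which they close (so a half turn about z gives the same grasp; the last joint's range is limited). The gripper opens to 85 mm and grips with 20 to 120 N. Pads are 22 mm wide; open, the fingers measure 114 mm over their backs; the gripper's body (76 mm by 85 mm) begins 54 mm behind the grasp point. The pads swing forward as they close: fully open they stand 13 mm farther back than shut.
Start: joints at [1.445, 0.385, 0.008, 0, -1.194, -0.259], TCP at [234.575, 579.287, 196.212] pointing down, gripper open.
Joint ranges: [-3.14, 3.14], [-1.21, 2.06], [-1.07, 1.41], [-3.16, 2.05], [-2.99, -0.16], [-3.1, 3.1]. Speed limits (rad/s): [2.79, 2.79, 3.14, 3.14, 3.14, 3.14].

## Interface

Orientations are given as a unit quaternion [x, y, z, w].
In Python, from bench import read_state, get_image, job_done gives the robot as it stands.
- The arm moves only by the tool servo_tool, never from a script. Its arguments are lists of equal length, an entry for each row: "rotation": the turn, a rotation vector about the world's x, y, z scaled (see below), a list of three; "slide": the shift along the world's x, y, z scaled (see below), a list of three; "grip": the opening, from -1 (shut) to 1 (fully open). In form: {"rotation": [[rx, ry, rz], ...], "slide": [[tx, ty, tz], ...], "grip": [grip, ...]}. A call has 1 to 8 rows; each row is the pose to reach, as a shift and turn from the pose commanded when the call began, turning the shorter way round; what a row does not reach only later rows make up. The controller multiplies each number of a shift by 0.2 m and each number of a turn by 360 degrees. A row lasts 1/8 s, in which the tool goes at most 62.5 mm and 10.7 degrees, less where a joint would pass 70% of its speed; a pose out of reach is approached as far as the arm can. A call with a number of a shift or a turn outside -1 to 1 is refused whole. A call with a gripper value outside its range is refused whole. The fingers move at their own pace and stop on an object; the grip force is fixed at half the most. Time passes only in rows, so rows that repeat a pose let the fingers close. It gives the time, the measured TCP pose, the force, the opening and the grip force at its end, in the units of the state.
- read_state(): the state, without advancing time (a new reading comes with each control period).
- get_image(name): name is "side" or "top" or "wrist"; returns a dict with "image" (420x560x3 uint8, red, green, blue), "depth" (420x560 float32, mm along the optical axis (not along the pixel's ray), 0 where there is no reading), "camera_matrix" (3x3 intrinsics, pixels), "rvec" (rotation vector, rad) and "tvec" (3), from world to camera coordinates, as OpenCV has them; the wrist camera has in their place "hand_eye" (4x4, takes a point from camera to tool coordinates, whose origin is the TCP and whose axes are the flange's). Camera axes: x right, y down, z forward; pixel columns grow to the right and rows downward; lengths in mm; the calibration is good to about 2 mm. The wrist camera is an equidistant fisheye: a pixel r from the principal point sees the ray r / f radians off the axis. A picture is of the moment at which its call begins: read the wrist's pose just before it.
- job_done(): hands the job in; it is judged then, once.
The state is a dict: "clock": time; "joints": joint angles; "joint_vel": joint speeds; "joint_efforts": joint torques, N m; "position": TCP position; "ee_rot": TCP orientation; "contact_force": force on the tool from outside, world axes, zero at the start; "wrist_torque": the same for the moment, N m; "gripper_width": finger opening in mm; "grasp_force": force on a finger pad.
Only numpy, scipy, OpenCV 4.12 (cv2) and the standard library are available. Lean on these libraries where they do the work, as an engineer would, in place of code of your own. Each camera call takes 0.05 s, during which the arm holds its last target. There are 200 camera calls.

## Task

The beige heater remote lies in the narrow bay along the near edge of the tray, not yet fully in. Nudge it along the bay with a fingertip until its end is fully home against the tray's end wall beside the clip, then push the clip's orange lever over, past its dead point, until it snaps down locked with the jaw gripping the remote. Only push: do not lift or carry anything, and leave the other things on the sideboard alone.

Things in the scene. Friction and masses are not known exactly. Their poses are not given: they have to be found in the camera images.
- tray: Taupe woven-look tray, fixed to the sideboard: 240 mm (its x) by 330 mm (its y), walls 30 mm high and 4 mm thick, floor 4 mm thick. Origin: centre of the underside, on the work surface. Its x axis points from the near edge (with the clip) to the far edge, y along that edge to the robot's left, z up.
- bay (a point): Middle of the heater remote's bay, on the tray floor (tray x -91, y 0 mm, 4 mm up); axes as the tray's. The bay runs along the whole near edge, tray y -161 to +161 mm, and is 50 mm wide (tray x -116 to -66 mm), between the near wall and a rib 4 mm thick that stands 10 mm above the floor.
- bay_end (a point): Point on the inner face of the tray's +y end wall, in the middle of the bay, 14 mm above the work surface (tray x -91, y +161 mm). The remote is home when its end touches this wall. Axes as the tray's.
- heater_remote: Beige remote, a flat bar 46 mm (its x) by 150 mm (its y) by 20 mm high, about 0.13 kg, loose, lying flat, face up in the bay with 4 mm side play. Origin: centre of its underside (4 mm above the work surface). Its y axis points along the bay to the end wall; its end starts 20 to 45 mm short of that wall. It slides with a push under 2.5 N.
- remote_home_end (a point): Middle of the remote's plain end face, the one that has to meet the end wall (10 mm above its underside).
- remote_push_end (a point): Middle of the remote's other end face, by the display, where it is pushed (10 mm above its underside).
- clip_lever (a joint): Angle of the orange lever, rad: 0 open (standing, leaning 10 degrees outward), growing as it swings inward and down over the remote. Its spring resists with up to 0.25 N m (5 N at the pad), fading to nothing at the dead point near 1.33; let go before that, it springs back open. Past it, it snaps by itself to the locked stop at 1.676, nearly level (4 degrees up), pointing to tray +x.
- lever_hinge (a point): Point on the lever's hinge axis, mid-width (tray x -113, y +123 mm, 58 mm above the work surface). The axis runs along the tray's y. The clip's dark bracket around it stands on the near wall: tray x -135 to -103 mm, tray y +95 to +151 mm, reaching 66 mm above the work surface.
- lever_pad (a point): Ribbed finger pad on the lever's outer face (facing out of the tray when open, up when locked), 50 mm along the lever from the hinge axis and 5 mm off the plane through the axis. The lever is a plate 38 mm wide (along tray y); its tip reaches 64 mm from the axis. Heights above the work surface: open, tip 121 mm; locked, pad 66 mm.
- clip_jaw: Sprung steel jaw of the clip with a black rubber bar (46 mm along tray y, 8 mm thick) that comes down on the remote when the lever locks; it covers tray y +100 to +146 mm. Open, the bar hangs about 40 mm above the work surface, 16 mm above the remote. Origin: on the jaw's own hinge axis at the near wall.
- navy_remote: Navy remote control, 42 by 165 by 18 mm, loose in the wide part of the tray. Bystander. Origin: centre of its underside.
- thimble_vase: Small white ceramic vase, 54 mm across, 68 mm high, standing in the wide part of the tray. Bystander. Origin: centre of its underside.
- coaster: Brushed aluminium coaster, a disc 90 mm across and 6 mm thick, lying in the wide part of the tray. Bystander. Origin: centre of its underside.
- earbud_case: White earbud case, 50 by 62 by 24 mm, lying in the wide part of the tray. Bystander. Origin: centre of its underside.
- candle_jar: Amber candle jar with a wooden lid, 68 mm across, 75 mm high, on the sideboard left of the tray. Bystander. Origin: centre of its underside.
- glasses_case: Brown spectacle case, 62 by 160 by 44 mm, on the sideboard right of the tray. Bystander. Origin: centre of its underside.
There are look-alikes about, which are no part of the job. There is more than one size of the heater_remote; the one meant has the size given above.

How it is judged:
By the outcome, as a careful person would: the job done as asked, in the order asked, and still so for the second after the job is handed in, with the robot touching nothing.
It also fails if it takes over 43 s, if anything falls off the work surface, if the arm or the gripper's body presses on something with over 40 N, if the wrist force passes 120 N, or if a joint passes its speed limit or range.

## Working session

There is one attempt and no reset: what is moved stays moved. The work goes in short steps, Python scripts to look and compute and a tool call to move; the robot and the scene stay as the last step left them, time stands still between calls to the robot, and variables do not carry over. Pictures are saved under pics/ and viewed, at most 10 in all, crops included, and the job is handed in when it is done.

Besides the shell and the picture viewer there is one more tool, called as name(argument=value, ...), one argument or row to a line, values as JSON. servo_tool: Moves the arm, as the interface text tells. Shifts and turns lie within -1 to 1; 1 stands for 0.2 m of shift or 360 degrees of turn. Its arguments: {"type":"object","properties":{"rotation":{"type":"array","items":{"type":"array","items":{"type":"number","minimum":-1,"maximum":1}}},"slide":{"type":"array","items":{"type":"array","items":{"type":"number","minimum":-1,"maximum":1}}},"grip":{"type":"array","items":{"type":"number"}}},"required":["rotation","slide","grip"]}

```bash
mkdir -p pics; cat > h.py <<'E'
import numpy as np, cv2
from bench import *
def snap(n,f):
    d=get_image(n); cv2.imwrite(f'pics/{f}.png',d['image'][:,:,::-1]); np.savez(f'{f}.npz',**{k:v for k,v in d.items()}); return d
def world(d,u,v,z=None):
    K=d['camera_matrix'];R=cv2.Rodrigues(d['rvec'])[0];t=np.array(d['tvec']).ravel()
    r=R.T@np.linalg.inv(K)@[u,v,1]; c=-R.T@t
    if z is None: return c+r*d['depth'][int(v),int(u)]
    return c+r*(z-c[2])/r[2]
E
python3 -c "
from h import *
snap('top','top1');snap('side','side1');print(read_state())"
```

```text
{'clock': 0.1, 'joints': array([ 1.44458831e+00,  3.85494618e-01,  6.75423533e-03, -4.24193766e-04,
       -1.19399679e+00, -2.58628328e-01]), 'joint_vel': array([-0.00138896, -0.00263875,  0.00232487,  0.00240758, -0.0009528 ,
        0.00106787]), 'joint_efforts': array([-4.09132672e-04, -3.93319523e+01,  1.88929564e+01,  4.19799373e+00,
       -2.59580775e-03,  5.57902567e-06]), 'position': array([234.38199603, 578.74958514, 195.22038188]), 'ee_rot': array([ 9.81529226e-01, -1.91309690e-01, -1.32504882e-04,  9.81340907e-04]), 'contact_force': array([ 0.26438834, -0.25881346,  0.08103181]), 'wrist_torque': array([0.01808685, 0.03082038, 0.02978927]), 'grasp_force': 0.0, 'gripper_width': 84.8588003510878}
```

View pics/top1.png

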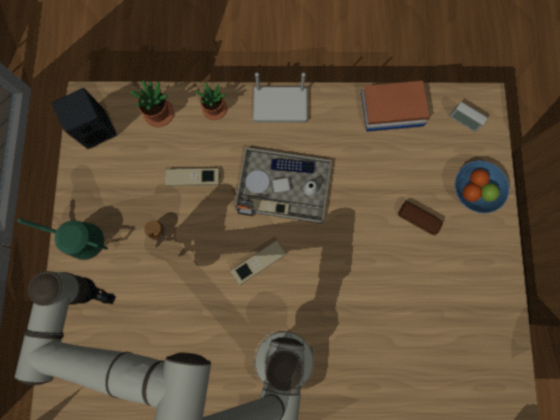

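View pics/side1.png

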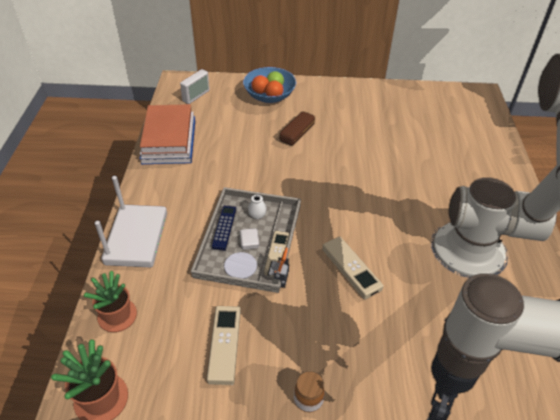

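The top view shows the tray at about (285,185), with the clip at its lower-left corner (245,207). The remote is in the near bay, with its display end at (285,209). The side view agrees. I'll enlarge both.

```bash
python3 -c "
import cv2
a=cv2.imread('pics/top1.png')[140:230,230:340];a=cv2.resize(a,None,fx=7,fy=6.6,interpolation=2)
cv2.imwrite('pics/top1c.png',cv2.resize(cv2.imread('pics/top1.png')[140:230,230:340],(770,594) if 0 else (726,594),interpolation=2)*1)
b=cv2.imread('pics/side1.png')[180:295,185:310];cv2.imwrite('pics/side1c.png',cv2.convertScaleAbs(cv2.resize(b,(625,575),interpolation=2),alpha=1.4))
"
```

```text
(no output)
```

View pics/top1c.png

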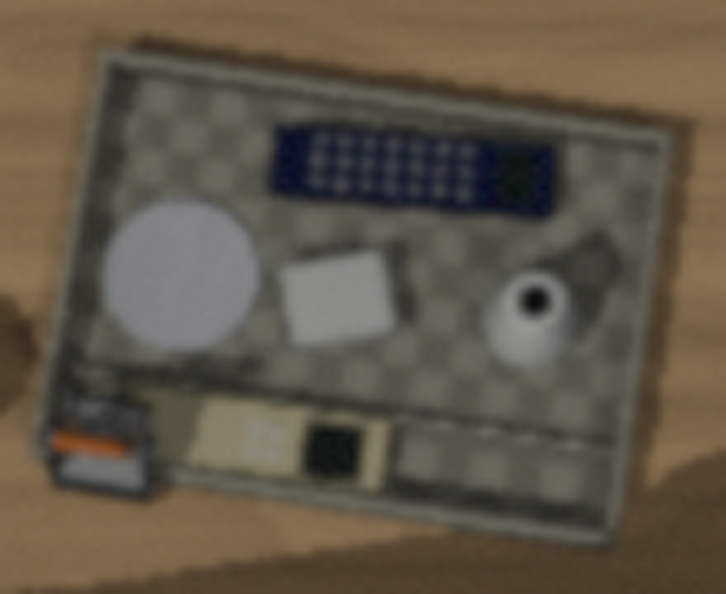

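View pics/side1c.png

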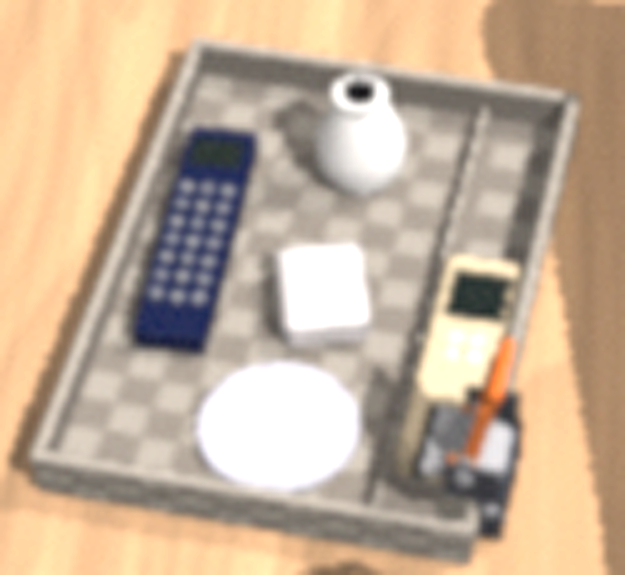

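The enlarged top view shows the tray rim corners at about (105,50), (672,128), (608,545) and (38,455), and the remote's display end at (390,447). In the side crop the rim corners are at (197,42), (578,97), (35,462) and (473,540). I'll fit the tray pose to both sets.

```bash
cat > fit.py <<'E'
from h import *
from scipy.optimize import least_squares
T=dict(np.load('top1.npz'));S=dict(np.load('side1.npz'))
loc=np.array([[120,165,30],[120,-165,30],[-120,-165,30],[-120,165,30.]])
tp=(np.array([[105,50],[672,128],[608,545],[38,455]])+.5)/6.6-.5+[230,140]
sp=(np.array([[35,462],[197,42],[578,97],[473,540]])+.5)/5-.5+[185,180]
def P(p,l):
    c,s=np.cos(p[2]),np.sin(p[2]);return l@np.array([[c,-s,0],[s,c,0],[0,0,1]]).T+[p[0],p[1],0]
def pr(d,X): return cv2.projectPoints(X,d['rvec'],d['tvec'],d['camera_matrix'],None)[0][:,0]
f=lambda p:np.r_[(pr(T,P(p,loc))-tp).ravel(),(pr(S,P(p,loc))-sp).ravel()]
r=least_squares(f,[500,0,-.1],x_scale=[1,1,.01]);print(r.x,r.fun.round(1))
for d,q in((T,tp),(S,sp)):
    g=least_squares(lambda p:(pr(d,P(p,loc))-q).ravel(),r.x,x_scale=[1,1,.01]);print(g.x)
p=r.x
w=world(T,(390+.5)/6.6-.5+230,(447+.5)/6.6-.5+140,24)
w2=world(S,(486+.5)/5-.5+185,(258+.5)/5-.5+180,24)
for x in(w,w2):
    c,s=np.cos(p[2]),np.sin(p[2]);dx=x[:2]-p[:2];print('push end tray',c*dx[0]+s*dx[1],-s*dx[0]+c*dx[1])
for n,l in dict(pushend=[-91,-20,14],home=[-91,11,14],hinge=[-113,123,58],openpad=[-113-50*np.sin(.1745)-5,123,107],lockpad=[-63,123,66],start=[-91,-90,60]).items(): print(n,P(p,np.array([l],float))[0].round(1))
E
python3 fit.py
```

```text
[ 6.34742148e+02  6.30736009e+00 -1.45538729e-01] [-0.9  0.8 -0.9  1.4  0.4  0.1 -1.6  0.6 -0.7 -0.9 -0.5 -0.5 -0.4 -0.1
 -0.5 -1.5]
[ 6.37539288e+02  3.59217686e+00 -1.47388496e-01]
[ 6.33076715e+02  9.07137325e+00 -1.45175382e-01]
push end tray -81.69481384177205 -34.961135016645606
push end tray -90.30328002782164 -30.48244837938557
pushend [ 5.418e+02 -3.000e-01  1.400e+01]
home [546.3  30.4  14. ]
hinge [540.8 144.4  58. ]
openpad [527.2 146.4 107. ]
lockpad [590.2 137.1  66. ]
start [531.7 -69.5  60. ]
```

servo_tool(
  rotation=[
    [0,0,0.01],
    [0,0,0.02],
    [0,0,0.03],
    [0,0,0.038],
    [0,0,0.038],
  ],
  slide=[
    [0.1,-0.22,0.02],
    [0.22,-0.48,0.02],
    [0.35,-0.74,0.02],
    [0.5,-1,0.02],
    [0.5,-1,0.02],
  ],
  grip=[-1,-1,-1,-1,-1],
)

```text
clock: 0.72
position: [335.5, 375.9, 200.2]
ee_rot: [0.997, -0.075, -0.0, 0.0]
contact_force: [0.1, 1.3, -1.2]
gripper_width: 0.0
grasp_force: 0.0
```

servo_tool(
  rotation=[
    [0,0,0],
    [0,0,0],
    [0,0,0],
    [0,0,0],
    [0,0,0],
  ],
  slide=[
    [0.12,-0.25,0],
    [0.25,-0.5,0],
    [0.38,-0.75,0],
    [0.5,-1,0],
    [0.5,-1,0],
  ],
  grip=[-1,-1,-1,-1,-1],
)

```text
clock: 1.35
position: [435.3, 177.2, 199.9]
ee_rot: [0.997, -0.075, -0.0, 0.0]
contact_force: [0.2, -0.2, 0.6]
gripper_width: -0.3
grasp_force: 0.0
```

servo_tool(
  rotation=[
    [0,0,0],
    [0,0,0],
    [0,0,0],
    [0,0,0],
    [0,0,0],
    [0,0,0],
  ],
  slide=[
    [0.12,-0.25,0],
    [0.25,-0.5,0],
    [0.38,-0.75,0],
    [0.5,-1,0],
    [0.5,-1,0],
    [0.5,-1,0],
  ],
  grip=[-1,-1,-1,-1,-1,-1],
)

```text
clock: 2.1
position: [534.5, -19.8, 199.7]
ee_rot: [0.997, -0.073, -0.0, -0.0]
contact_force: [0.4, 1.6, 0.1]
gripper_width: -0.0
grasp_force: 0.0
```

```bash
python3 -c "
from h import *
s=read_state();print(s['clock'],s['position'],s['ee_rot'],s['gripper_width'])
np.savez('pose1.npz',p=s['position'],q=s['ee_rot'])
d=snap('wrist','w1');print(d['hand_eye'],d['camera_matrix'])"
```

```text
2.1 [534.54336689 -19.752695   199.66628484] [ 9.97354772e-01 -7.26857429e-02 -4.89799315e-04 -2.83224388e-05] -0.019432973613244774
[[ 6.94795705e-05 -9.59785993e-01 -2.80732690e-01  7.12851235e+01]
 [ 9.99999966e-01  1.36845597e-04 -2.20362365e-04 -4.52588248e-01]
 [ 2.49917744e-04 -2.80732665e-01  9.59785970e-01 -1.78168309e+02]
 [ 0.00000000e+00  0.00000000e+00  0.00000000e+00  1.00000000e+00]] [[325.1922621    0.         281.20434626]
 [  0.         325.1922621  209.11872496]
 [  0.           0.           1.        ]]
```

View pics/w1.png

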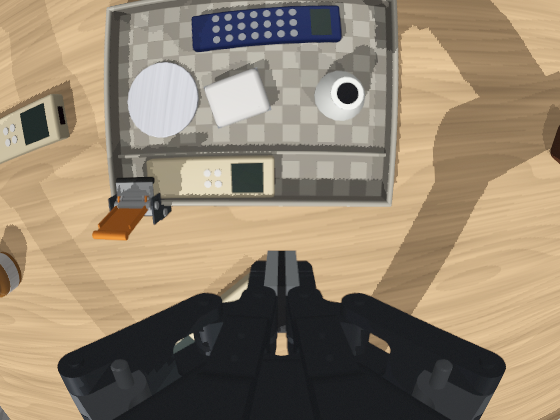

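The wrist view shows the tray's near-right rim corner at about (392,205) and far-left corner at (107,10). The remote's display end is at x≈274 (y 157–195), and the lever tip edge runs from (93,237) to (127,239). I'll convert these to tray positions.

```bash
cat > wf.py <<'E'
from fit import *
from scipy.spatial.transform import Rotation as Ro
d=dict(np.load('w1.npz'));q=np.load('pose1.npz')
H=np.eye(4);H[:3,:3]=Ro.from_quat(q['q']).as_matrix();H[:3,3]=q['p'];C=H@d['hand_eye'];K=d['camera_matrix']
def wp(u,v,z):
    x=np.array([u-K[0,2],v-K[1,2]])/K[0,0];th=np.hypot(*x);r=C[:3,:3]@np.r_[np.sin(th)*x/th,np.cos(th)]
    return C[:3,3]+r*(z-C[2,3])/r[2]
print('---')
A=np.array([wp(392,205,30),wp(107,10,30),wp(397,0,30)]);print(A)
L=loc[[2,0,1]]
g=least_squares(lambda p:(P(p,L)-A)[:,:2].ravel(),p,x_scale=[1,1,.01]);print(g.x,g.fun.round(1));p=g.x
c,s=np.cos(p[2]),np.sin(p[2])
def tl(x): dx=x[:2]-p[:2];return np.round([c*dx[0]+s*dx[1],-s*dx[0]+c*dx[1]],1)
print('push end',tl(wp(274,157,24)),tl(wp(273,194,24)),'home',tl(wp(146,157,24)))
print('lever tip',tl(wp(93,237,121)),tl(wp(127,239,121)))
for n,l in dict(rem=[-91,-60,14],hm=[-91,11,14],hinge=[-113,123,58],A=[-150,123,105]).items(): print(n,P(p,np.array([l],float))[0].round(1))
E
python3 wf.py | sed -n '/---/,$p'
```

```text
---
[[ 490.67993829 -142.15414499   30.        ]
 [ 775.21242487  152.39867982   30.        ]
 [ 725.5379244  -177.37523266   30.        ]]
[ 6.32134339e+02  4.46988408e+00 -1.44292191e-01] [-1.   0.6 -0.6 -1.9  1.6  1.3]
push end [-66.2 -29.6] [-107.8  -28.3] home [-62.5 118.9]
lever tip [-124.7  143.1] [-125.5  104.5]
rem [533.5 -41.8  14. ]
hm [543.7  28.4  14. ]
hinge [538.  142.4  58. ]
A [501.4 147.8 105. ]
```

servo_tool(
  rotation=[
    [0,0,0],
    [0,0,0],
    [0,0,0],
    [0,0,0],
    [0,0,0],
    [0,0,0],
    [0,0,0],
  ],
  slide=[
    [-0.005,-0.105,0],
    [-0.005,-0.105,-0.2],
    [-0.005,-0.105,-0.45],
    [-0.005,-0.105,-0.65],
    [-0.005,-0.105,-0.8],
    [-0.005,-0.105,-0.9],
    [-0.005,-0.105,-0.93],
  ],
  grip=[-1,-1,-1,-1,-1,-1,-1],
)

```text
clock: 3.02
position: [532.7, -40.2, 13.3]
ee_rot: [0.997, -0.072, -0.001, 0.0]
contact_force: [0.3, -0.2, 0.9]
gripper_width: 0.2
grasp_force: 0.0
```

servo_tool(
  rotation=[
    [0,0,0],
    [0,0,0],
    [0,0,0],
    [0,0,0],
    [0,0,0],
    [0,0,0],
    [0,0,0],
    [0,0,0],
  ],
  slide=[
    [0.004,0.025,0],
    [0.007,0.05,0],
    [0.011,0.075,0],
    [0.014,0.1,0],
    [0.018,0.125,0],
    [0.022,0.15,0],
    [0.025,0.175,0],
    [0.028,0.2,0],
  ],
  grip=[-1,-1,-1,-1,-1,-1,-1,-1],
)

```text
clock: 4.03
position: [539.2, -1.4, 14.2]
ee_rot: [0.997, -0.073, -0.0, 0.0]
contact_force: [-0.7, 0.1, -0.1]
gripper_width: 0.4
grasp_force: 0.0
```

servo_tool(
  rotation=[
    [0,0,0],
    [0,0,0],
    [0,0,0],
    [0,0,0],
    [0,0,0],
  ],
  slide=[
    [0.002,0.015,0],
    [0.004,0.03,0],
    [0.007,0.045,0],
    [0.009,0.06,0],
    [0.01,0.07,0],
  ],
  grip=[-1,-1,-1,-1,-1],
)

```text
clock: 4.65
position: [541.2, 12.5, 14.2]
ee_rot: [0.997, -0.073, -0.0, 0.0]
contact_force: [-0.6, 0.4, 1.3]
gripper_width: 0.1
grasp_force: 0.0
```

```bash
python3 -c "
from h import *
s=read_state();print(s['clock'],s['position'],s['contact_force'])
np.savez('pose2.npz',p=s['position'],q=s['ee_rot'])
d=snap('wrist','w2');a=cv2.imread('pics/w2.png');cv2.imwrite('pics/w2s.png',a)"
```

```text
4.65 [541.19989784  12.46088162  14.19681324] [-0.58076919  0.38125692  1.25789306]
```

View pics/w2s.png

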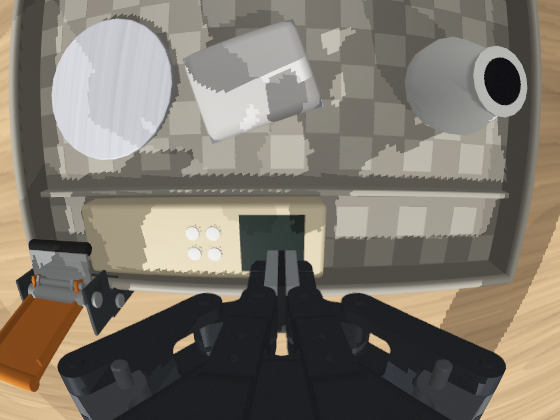

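The wrist view shows the remote's right end at x≈325 but the fingertips at x≈283, so the remote doesn't seem to have been pushed. I'll check with depth.

```bash
cat > wd.py <<'E'
from h import *
from scipy.spatial.transform import Rotation as Ro
import sys
def W(n,pn,pts,tz=None):
    d=dict(np.load(n));q=np.load(pn)
    H=np.eye(4);H[:3,:3]=Ro.from_quat(q['q']).as_matrix();H[:3,3]=q['p'];C=H@d['hand_eye'];K=d['camera_matrix']
    h=np.linalg.inv(d['hand_eye'])[:3,3];th=np.arctan2(np.hypot(h[0],h[1]),h[2]);print('TCP px',h,K[:2,2]+K[0,0]*th*h[:2]/np.hypot(h[0],h[1]))
    for u,v in pts:
        x=np.array([u-K[0,2],v-K[1,2]])/K[0,0];t=np.hypot(*x);r=np.r_[np.sin(t)*x/t,np.cos(t)];Z=d['depth'][v,u]
        w=(C@np.r_[r*Z/r[2],1])[:3];p=[632.1,4.5,-.1443];c,s=np.cos(p[2]),np.sin(p[2]);dx=w[:2]-p[:2]
        print(u,v,Z,w.round(1),'tray',np.round([c*dx[0]+s*dx[1],-s*dx[0]+c*dx[1]],1))
E
python3 -c "
from wd import *
W('w2.npz','pose2.npz',[(322,225),(322,255),(240,225),(120,225),(88,225),(150,260),(225,265),(283,254),(283,260),(275,275),(290,275),(262,270),(305,270),(262,285),(400,220),(450,283),(250,285)])
print('w1');W('w1.npz','pose1.npz',[(271,175),(271,190),(200,165),(150,165),(283,255),(275,262),(340,175),(340,203),(340,199)])"
```

```text
TCP px [  0.49217441  18.40106283 191.01547002] [282.03966396 240.34898269]
322 225 177.05878 [551.1 -11.1  24.9] tray [-77.9 -27.1]
322 255 183.16994 [532.7  -9.3  23.9] tray [-96.4 -28. ]
240 225 177.40726 [557.5  33.4  24.5] tray [-77.9  17.9]
120 225 178.34985 [567.3 106.7  23.9] tray [-78.9  91.8]
88 225 178.04759 [570.5 130.3  24.3] tray [-79.1 115.7]
150 260 183.67789 [543.2  92.6  24.7] tray [-100.7   74.4]
225 265 183.45117 [535.   46.6  25.3] tray [-102.1   27.7]
283 254 144.67638 [552.4  10.5  59.1] tray [-79.7  -5.5]
283 260 140.15503 [551.8  10.6  64.1] tray [-80.4  -5.5]
275 275 126.27609 [552.4  13.8  78.5] tray [-80.2  -2.3]
290 275 0.0 [611.8   2.5 192.4] tray [-19.8  -4.9]
262 270 139.5613 [549.1  20.2  65.8] tray [-84.4   3.6]
305 270 138.41772 [546.9   1.7  66.9] tray [-83.9 -15. ]
262 285 0.0 [611.8   2.5 192.4] tray [-19.8  -4.9]
400 220 198.76126 [538.9 -63.6   3.5] tray [-82.4 -80.8]
450 283 178.7901 [503.7 -86.9  33.5] tray [-113.9 -108.9]
250 285 125.65097 [550.2  24.1  80.2] tray [-83.8   7.6]
w1
TCP px [  0.4921628   18.4008609  191.01540764] [282.03964458 240.34865223]
271 175 356.8601 [543.2  -9.1  24.8] tray [-86.  -26.3]
271 190 363.08685 [526.1  -6.4  23.4] tray [-103.3  -26.1]
200 165 354.15283 [566.7  67.9  24.1] tray [-73.9  53.4]
150 165 354.63416 [577.2 128.6  23.1] tray [-72.1 114.9]
283 255 143.55797 [545.8 -21.7 245.8] tray [-81.6 -38.4]
275 262 136.9525 [546.2 -18.3 252.7] tray [-81.7 -34.9]
340 175 377.49988 [528.2 -88.3   4.2] tray [ -89.4 -106.8]
340 203 355.59113 [503.2 -80.3  34.7] tray [-115.3 -102.5]
340 199 368.71127 [503.8 -82.9  20.7] tray [-114.4 -104.9]
```

```bash
python3 -c "
from h import *
d=dict(np.load('w2.npz'))
for c in(276,289): print([(v,round(float(d['depth'][v,c]))) for v in range(236,300,4)])
s=snap('side','side2');a=cv2.imread('pics/side2.png')[150:330,180:430];cv2.imwrite('pics/side2c.png',cv2.resize(a,(800,576),interpolation=2))"
```

```text
[(236, 179), (240, 179), (244, 179), (248, 181), (252, 148), (256, 143), (260, 140), (264, 0), (268, 132), (272, 129), (276, 125), (280, 123), (284, 118), (288, 118), (292, 118), (296, 118)]
[(236, 179), (240, 179), (244, 180), (248, 180), (252, 148), (256, 144), (260, 139), (264, 135), (268, 133), (272, 129), (276, 127), (280, 122), (284, 119), (288, 118), (292, 112), (296, 109)]
```

View pics/side2c.png

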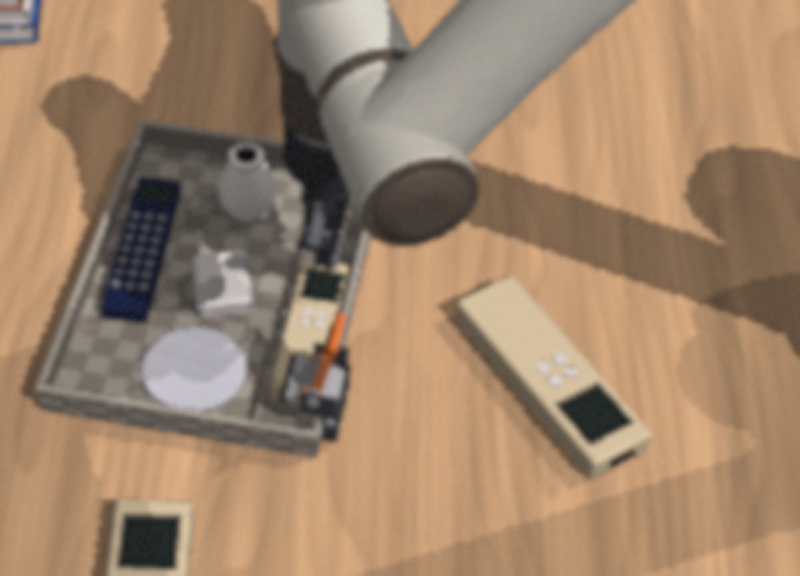

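```bash
python3 -c "
from wd import *
W('w2.npz','pose2.npz',[(205,300),(240,292),(215,305),(100,350),(75,365),(220,330),(150,325),(360,300),(490,370),(500,82),(450,120),(412,90),(283,330),(250,265),(312,265),(250,300)])"
```

```text
TCP px [  0.49217441  18.40106283 191.01547002] [282.03966396 240.34898269]
205 300 102.45911 [558.5  35.8 102.4] tray [-77.3  20.4]
240 292 178.64597 [521.1  39.4  34. ] tray [-114.8   18.6]
215 305 103.10504 [556.2  32.9 102.3] tray [-79.2  17.2]
100 350 75.91025 [560.4  61.7 130.7] tray [-79.2  46.3]
75 365 67.22076 [561.8  65.1 139.5] tray [-78.2  49.9]
220 330 102.738556 [547.7  32.7 105.2] tray [-87.6  15.8]
150 325 90.30815 [558.7  51.2 115.7] tray [-79.4  35.7]
360 300 102.98494 [550.7 -14.9 102. ] tray [-77.7 -30.9]
490 370 65.47912 [545.8 -42.9 141.3] tray [-78.6 -59.3]
500 82 109.201866 [619.3 -92.6  72.4] tray [  1.3 -97.9]
450 120 140.6967 [602.2 -79.7  45. ] tray [-17.5 -87.6]
412 90 153.60979 [618.6 -67.8  27.4] tray [ -3.  -73.5]
283 330 122.80619 [532.1  13.6  87.9] tray [-100.2   -5.4]
250 265 184.89218 [532.5  32.4  23.9] tray [-102.6   13.3]
312 265 183.81032 [527.8  -2.9  24.9] tray [-102.2  -22.3]
250 300 107.12958 [554.3  21.7  98.2] tray [-79.5   5.8]
```

The depth shows the real fingertips end about 43 mm short of the reported TCP, at z≈57 rather than 14, so the fingers passed over the remote without touching it. I'll back off, descend step by step behind it while watching the force, then push.

servo_tool(
  rotation=[
    [0,0,0],
    [0,0,0],
    [0,0,0],
    [0,0,0],
    [0,0,0],
    [0,0,0],
    [0,0,0],
  ],
  slide=[
    [-0.02,-0.136,0],
    [-0.04,-0.272,0],
    [-0.04,-0.272,-0.05],
    [-0.04,-0.272,-0.1],
    [-0.04,-0.272,-0.14],
    [-0.04,-0.272,-0.16],
    [-0.04,-0.272,-0.16],
  ],
  grip=[-1,-1,-1,-1,-1,-1,-1],
)

```text
clock: 5.62
position: [533.0, -41.8, -18.2]
ee_rot: [0.997, -0.073, -0.0, 0.0]
contact_force: [-0.2, 1.0, 1.0]
gripper_width: -0.3
grasp_force: 0.0
```

```bash
python3 -c "
from wd import *
s=read_state();print(s['clock'],s['position'],s['contact_force'])
np.savez('pose3.npz',p=s['position'],q=s['ee_rot'])
d=snap('wrist','w3')
for c in(276,289): print([(v,round(float(d['depth'][v,c]))) for v in range(240,268,2)])
W('w3.npz','pose3.npz',[(276,252),(289,252),(276,250)])"
```

```text
5.625 [533.03046168 -41.78460197 -18.2437201 ] [-0.17519037  1.0255611   0.96638226]
[(240, 167), (242, 167), (244, 167), (246, 167), (248, 168), (250, 149), (252, 147), (254, 145), (256, 143), (258, 141), (260, 140), (262, 137), (264, 136), (266, 133)]
[(240, 167), (242, 168), (244, 168), (246, 168), (248, 168), (250, 151), (252, 148), (254, 145), (256, 144), (258, 141), (260, 140), (262, 138), (264, 135), (266, 134)]
TCP px [  0.49200984  18.40096739 191.0155918 ] [282.03938416 240.34880197]
276 252 147.17555 [544.6 -40.6  24.1] tray [-80.1 -57.2]
289 252 147.90027 [543.4 -46.4  23.5] tray [-80.4 -63.1]
276 250 149.16125 [544.7 -40.6  22. ] tray [-80.  -57.2]
```

servo_tool(
  rotation=[
    [0,0,0],
    [0,0,0],
    [0,0,0],
    [0,0,0],
    [0,0,0],
    [0,0,0],
    [0,0,0],
    [0,0,0],
  ],
  slide=[
    [0,0,-0.02],
    [0,0,-0.04],
    [0.004,0.025,-0.04],
    [0.007,0.05,-0.04],
    [0.011,0.075,-0.04],
    [0.014,0.1,-0.04],
    [0.018,0.125,-0.04],
    [0.022,0.15,-0.04],
  ],
  grip=[-1,-1,-1,-1,-1,-1,-1,-1],
)

```text
clock: 6.68
position: [537.6, -11.8, -25.7]
ee_rot: [0.997, -0.073, 0.0, 0.0]
contact_force: [0.1, -2.3, -0.1]
gripper_width: 0.1
grasp_force: 0.6
```

servo_tool(
  rotation=[
    [0,0,0],
    [0,0,0],
    [0,0,0],
    [0,0,0],
  ],
  slide=[
    [0.003,0.02,0],
    [0.006,0.04,0],
    [0.009,0.06,0],
    [0.011,0.075,0],
  ],
  grip=[-1,-1,-1,-1],
)

```text
clock: 7.18
position: [539.8, 3.1, -25.8]
ee_rot: [0.997, -0.073, 0.0, 0.0]
contact_force: [-0.2, -0.5, 1.2]
gripper_width: -0.3
grasp_force: 0.5
```

servo_tool(
  rotation=[
    [0,0,0],
    [0,0,0],
    [0,0,0],
    [0,0,0],
    [0,0,0],
    [0,0,0],
  ],
  slide=[
    [0.002,0.01,0],
    [0.003,0.02,0],
    [0.005,0.03,0],
    [0.006,0.04,0],
    [0.007,0.05,0],
    [0.009,0.06,0],
  ],
  grip=[-1,-1,-1,-1,-1,-1],
)

```text
clock: 7.92
position: [541.6, 15.0, -25.8]
ee_rot: [0.997, -0.073, -0.0, 0.0]
contact_force: [-0.7, -1.4, 1.3]
gripper_width: 0.0
grasp_force: 0.5
```

```bash
python3 -c "
from wd import *
s=read_state();print(s['clock'],s['position'],s['contact_force'])
np.savez('pose4.npz',p=s['position'],q=s['ee_rot'])
d=snap('wrist','w4')"
```

```text
7.925 [541.56593737  15.00237765 -25.79766467] [-0.71478355 -1.43846145  1.26084758]
```

View pics/w4.png

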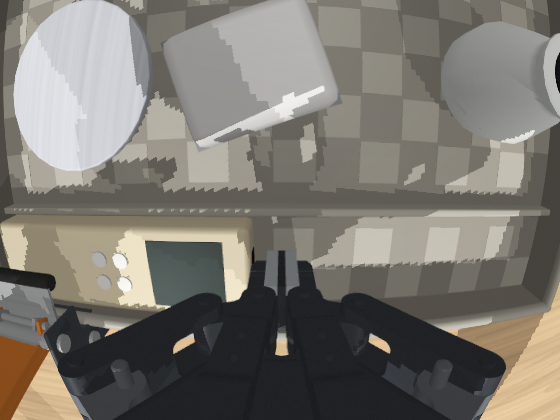

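The remote now moves with the finger: its end is at x≈252, next to the finger. A few millimetres remain, so I'll push on in fine steps until the wall stops it.

servo_tool(
  rotation=[
    [0,0,0],
    [0,0,0],
    [0,0,0],
  ],
  slide=[
    [0.0,0.005,0],
    [0.001,0.01,0],
    [0.002,0.015,0],
  ],
  grip=[-1,-1,-1],
)

```text
clock: 8.35
position: [541.4, 16.9, -25.8]
ee_rot: [0.997, -0.073, -0.001, 0.001]
contact_force: [1.0, -8.3, 1.5]
gripper_width: -0.1
grasp_force: 3.9
```

servo_tool(
  rotation=[
    [0,0,0],
    [0,0,0],
  ],
  slide=[
    [0.001,0.005,0],
    [0.001,0.01,0],
  ],
  grip=[-1,-1],
)

```text
clock: 8.6
position: [540.7, 17.1, -25.8]
ee_rot: [0.997, -0.073, -0.002, 0.002]
contact_force: [0.1, -14.5, 2.2]
gripper_width: 0.3
grasp_force: 7.4
```

servo_tool(
  rotation=[
    [0,0,0],
    [0,0,0],
  ],
  slide=[
    [0.001,0.005,0],
    [0.001,0.01,0],
  ],
  grip=[-1,-1],
)

```text
clock: 8.85
position: [540.0, 17.3, -25.8]
ee_rot: [0.997, -0.073, -0.003, 0.003]
contact_force: [1.7, -22.0, 4.2]
gripper_width: 0.1
grasp_force: 10.8
```

The force rose to 22 N with no further motion, so the remote is home against the wall. I'll back off, rise and move to the outside of the lever.

servo_tool(
  rotation=[
    [0,0,0],
    [0,0,0],
    [0,0,0],
    [0,0,0],
    [0,0,0],
    [0,0,0],
    [0,0,0],
  ],
  slide=[
    [-0.01,-0.05,0],
    [-0.02,-0.1,0],
    [-0.02,-0.1,0.15],
    [-0.02,-0.1,0.4],
    [-0.02,-0.1,0.65],
    [-0.02,-0.1,0.88],
    [-0.02,-0.1,0.88],
  ],
  grip=[-1,-1,-1,-1,-1,-1,-1],
)

```text
clock: 9.72
position: [541.2, 2.8, 154.6]
ee_rot: [0.997, -0.072, 0.005, -0.002]
contact_force: [0.2, -0.3, -0.4]
gripper_width: -0.2
grasp_force: 0.0
```

servo_tool(
  rotation=[
    [0,0,0],
    [0,0,0],
    [0,0,0],
    [0,0,0],
    [0,0,0],
    [0,0,0],
    [0,0,0],
    [0,0,0],
  ],
  slide=[
    [-0.13,0.1,0],
    [-0.26,0.3,0],
    [-0.26,0.55,0],
    [-0.26,0.74,0],
    [-0.26,0.74,-0.15],
    [-0.26,0.74,-0.3],
    [-0.26,0.74,-0.45],
    [-0.26,0.74,-0.45],
  ],
  grip=[-1,-1,-1,-1,-1,-1,-1,-1],
)

```text
clock: 10.72
position: [484.1, 148.7, 57.4]
ee_rot: [0.997, -0.073, -0.003, 0.002]
contact_force: [0.5, -0.2, 0.3]
gripper_width: 0.0
grasp_force: 0.0
```

```bash
python3 -c "
from wd import *
s=read_state();print(s['clock'],s['position'],s['contact_force'])
np.savez('pose5.npz',p=s['position'],q=s['ee_rot'])
d=snap('wrist','w5')"
```

```text
10.725 [484.05563644 148.70079578  57.39671297] [ 0.54830706 -0.17436504  0.25646995]
```

View pics/w5.png

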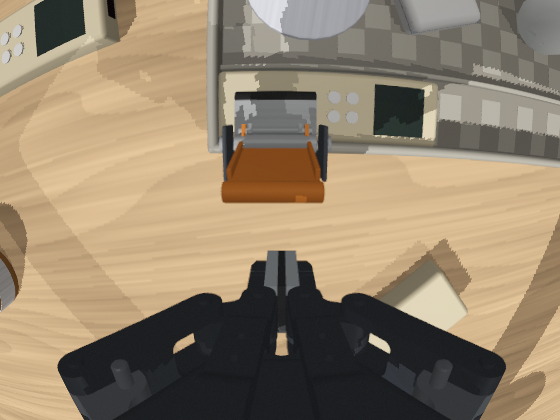

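The remote's end is now flush with the tray wall (x≈222). The lever is centred at about x 273, y 190, and the fingers are behind it at x 282. I'll start pushing the lever along its arc.

servo_tool(
  rotation=[
    [0,0,0],
    [0,0,0],
    [0,0,0],
    [0,0,0],
    [0,0,0],
    [0,0,0],
    [0,0,0],
    [0,0,0],
  ],
  slide=[
    [0.05,-0.007,0.01],
    [0.1,-0.015,0.02],
    [0.136,-0.02,0.03],
    [0.157,-0.023,0.035],
    [0.178,-0.026,0.04],
    [0.207,-0.03,0.038],
    [0.236,-0.034,0.035],
    [0.265,-0.038,0.032],
  ],
  grip=[-1,-1,-1,-1,-1,-1,-1,-1],
)

```text
clock: 11.78
position: [539.2, 141.9, 66.6]
ee_rot: [0.997, -0.073, -0.001, 0.0]
contact_force: [-4.6, -0.2, 3.5]
gripper_width: 0.2
grasp_force: 2.7
```

servo_tool(
  rotation=[
    [0,0,0],
    [0,0,0],
    [0,0,0],
    [0,0,0],
    [0,0,0],
  ],
  slide=[
    [0.025,-0.004,-0.01],
    [0.052,-0.008,-0.022],
    [0.078,-0.012,-0.036],
    [0.104,-0.016,-0.056],
    [0.127,-0.019,-0.079],
  ],
  grip=[-1,-1,-1,-1,-1],
)

```text
clock: 12.4
position: [565.8, 138.3, 50.7]
ee_rot: [0.997, -0.073, 0.001, -0.0]
contact_force: [0.1, -1.7, 2.0]
gripper_width: 0.1
grasp_force: 1.4
```

servo_tool(
  rotation=[
    [0,0,0],
    [0,0,0],
    [0,0,0],
    [0,0,0],
    [0,0,0],
    [0,0,0],
  ],
  slide=[
    [0.014,-0.002,-0.02],
    [0.027,-0.004,-0.04],
    [0.034,-0.005,-0.052],
    [0.039,-0.006,-0.063],
    [0.044,-0.006,-0.075],
    [0.048,-0.007,-0.09],
  ],
  grip=[-1,-1,-1,-1,-1,-1],
)

```text
clock: 13.15
position: [574.5, 137.2, 32.7]
ee_rot: [0.997, -0.073, 0.0, -0.0]
contact_force: [0.5, 0.1, -0.1]
gripper_width: 0.1
grasp_force: 0.0
```

servo_tool(
  rotation=[
    [0,0,0],
    [0,0,0],
    [0,0,0],
    [0,0,0],
    [0,0,0],
    [0,0,0],
    [0,0,0],
  ],
  slide=[
    [0,0,0],
    [0,0,0.15],
    [0,0,0.4],
    [-0.2,0,0.5],
    [-0.4,0,0.5],
    [-0.6,0,0.5],
    [-0.6,0,0.5],
  ],
  grip=[-1,-1,-1,-1,-1,-1,-1],
)

```text
clock: 14.02
position: [452.1, 136.6, 133.4]
ee_rot: [0.997, -0.072, -0.0, -0.0]
contact_force: [0.6, -0.3, 1.0]
gripper_width: -0.2
grasp_force: 0.0
```

```bash
python3 -c "
from wd import *
s=read_state();print(s['clock'],s['position'],s['contact_force'])
d=snap('wrist','w6')"
```

```text
14.025 [452.09742688 136.61182268 133.35751312] [ 0.61568515 -0.34583029  0.96615633]
```

View pics/w6.png

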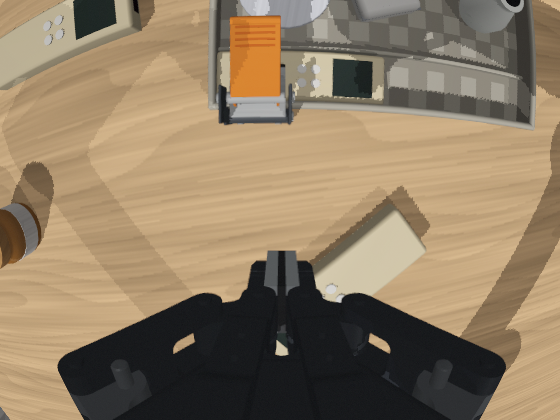

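The lever lies flat over the remote with its ribs facing up (x≈255, y 15–95). The remote is still against the end wall (x≈220), and the arm is clear. I'll hand it in.

```bash
python3 -c "
from bench import *
print(job_done())"
```

```text
the job is handed in; nothing more can be done
None
```

The heater remote is pushed home against the end wall and the clip's lever is snapped down locked over it; I handed the job in at about 14 s with the arm clear and nothing else touched.

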